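Replace the stitching machine's rail relay

ROBOT

A 6-joint arm with a two-finger parallel gripper is mounted at the origin on the work surface. World frame = base frame: x ahead of the robot, y to its left, z up, the work surface at z = 0. Lengths are in m, angles in rad, forces in N, time in s.
With the tool pointing down it reaches from about 0.35 to 0.775 m from the base axis. Payload 7.3 kg.
Tool frame: the origin (TCP) lies at the very end of the fingers, on their centre line; the grasp point (between the pads) lies 19 mm behind it (robot.hold_point_z is the distance from the TCP to the grasp point, in m); z points along the fingers, y is the direction in which the jaws open and shut (so a half turn about z gives the same grasp; the last joint's range is limited). The gripper opens to 92 mm and grips with 3 to 60 N. Pads are 19 mm wide; open, the fingers measure 130 mm over their backs; the gripper's body (75 mm by 190 mm) begins 47 mm behind the grasp point.
Start: joints at [1.2, 0.342, 1.524, -0, 1.275, -0.146], TCP at [0.117, 0.512, 0.227] pointing down, gripper open.
Joint ranges: [-2.53, 2.53], [-0.77, 2.02], [0.04, 2.7], [-1, 4.14], [0.28, 2.66], [-3.11, 3.11]. Speed limits (rad/s): [2.57, 2.57, 3.14, 3.14, 3.14, 3.14].

INTERFACE

Orientations are given as [roll, pitch, yaw] about the fixed x, y, z axes, in that order (R = Rz(yaw) Ry(pitch) Rx(roll)).
In Python, from cell import monitor, viewer, robot gives the robot as it stands.
- The arm moves only by the tool move_arm, never from a script. Its argument "deltas" is a list of rows, each an object of numbers: "x", "y", "z": the shift along the tool's x, y, z in m; "wx", "wy", "wz": the turn, a rotation vector about the tool's x, y, z in degrees; "hand": the opening, from 0 (shut) to 1 (fully open). In form: [{"x": .., "y": .., "z": .., "wx": .., "wy": .., "wz": .., "hand": ..}, ...]. A call has 1 to 8 rows; each row is the pose to reach, as a shift and turn from the pose commanded when the call began, along the tool's axes at that moment; what a row does not reach only later rows make up. A row lasts 1/8 s, in which the tool goes at most 62.5 mm and 10.7 degrees, less where a joint would pass 70% of its speed; a pose out of reach is approached as far as the arm can. A call with a gripper value outside its range is refused whole. The fingers move at their own pace and stop on an object; "grip_force" is the grip in N (left out, the last holds). Time passes only in rows, so rows that repeat a pose let the fingers close. It gives the time, the measured TCP pose, the force and the opening at its end, in the units of the state.
- monitor.observe(): the state, without advancing time (a new reading comes with each control period).
- viewer.read_camera(name): name is "scene" or "side" or "wrist"; returns the picture (400x640x3 uint8, red, green, blue); there is no depth.
- viewer.camera_params(name): a dict with "camera_matrix" (3x3 intrinsics, pixels), "R" (3x3) and "t" (3): a world point X has camera coordinates R X + t. Camera axes: x right, y down, z forward; pixel columns grow to the right and rows downward; lengths in m; the calibration is good to about 2 mm. A picture is of the moment at which its call begins: read the wrist's pose just before it. camera_params takes no time and is no camera call; for the wrist camera it gives the pose at the moment of the call.
- robot.hand_in(): hands the job in, once; it reports no verdict.
The state is a dict: "time": time; "qpos": joint angles; "qvel": joint speeds; "joint_efforts": joint torques, N m; "tool_pos": TCP position; "tool_rot": TCP orientation; "contact_force": force on the tool from outside, world axes, zero at the start; "torque": the same for the moment, N m; "opening": finger opening in m.
Only numpy, scipy, OpenCV 4.12 (cv2) and the standard library are available. Lean on these libraries where they do the work, as an engineer would, in place of code of your own. Each camera call takes 0.05 s, during which the arm holds its last target. There are 200 camera calls.

TASK

The stitching machine's control plate is on the bench stand for repair. Put the failed relay, the one with the red fault stickers, into the red scrap box, and fit the good relay in the free stretch of rail between the circuit breaker and the terminals: lamp end up the slope, its lip hooked behind the rail's upper edge, and rocked down until the sprung foot has snapped behind the lower edge and it sits flat and fully home. Let go of it and leave the other things on the bench where they are.

Things in the scene. Friction and masses are not known exactly. Their poses are not given: they have to be found in the camera images.
- stand: Blue stand, 200 mm (x) by 300 mm (y), fixed, holding a steel mounting plate at 30 degrees from level, face towards the robot. A grey wiring duct runs along the plate's lower edge: x = -98 to -68 mm and up to z = 23 mm in the rail's frame. Origin: centre of its footprint on the bench, z up.
- rail: Steel top-hat rail along the plate's middle, 35 mm wide, 290 mm long. Origin: centre of its outer face, about 103 mm above the bench. x up the slope, across the rail; y along it; z out of the plate. Edge flanges: x = 12.5 to 17.5 mm (upper) and -17.5 to -12.5 mm (lower), z = -2.3 to 0. Behind and outside them it is open down to the plate at z = -15 mm.
- rail_gap (a point): Middle of the free stretch of rail, on its face, at x = 0, y = -3.5 mm of the rail's frame. Free: 64 mm to either side along y. On the +y side stands the white circuit breaker with black toggle, on the -y side grey, blue and green terminals, with dark end clamps, all fixed, up to 73 mm above the rail's face.
- relay: Good relay: light grey module, no red stickers, 0.12 to 0.21 kg. Origin: centre of its back. z out of its front; x to its top end (green lamp; hook lip); y across. Body 90 (x) by 36 mm, z = 0 to its shoulders at 50 mm; back stepped off at the top end (x over 25 only from z = 8, over 32 from 16). Fully home: axes along the rail's, origin at x = -0.5, z = -8 mm in the rail's frame, loose by 1 mm.
- relay_front (a point): Middle of the good relay's front, z = 74 mm in its frame. The nose under it, x = -22.5 to 22.5 mm, 36 mm wide, stands 24 mm above the shoulders and can be gripped along x (45 mm) or y (36 mm; the body below is as wide).
- relay_lip (a point): Tip of the good relay's hook lip, at x = 14.5, z = 3 mm in its frame. The back has a recess for the rail from x = -18.8 to 18 mm, floor at z = 8 mm. The lip reaches 3.5 mm in from the wall at x = 18, its upper side at z = 4.7 mm there, 3 at the tip. The rail's upper flange goes between lip and recess floor, where the relay can tilt up to 30 degrees, lower end out.
- relay_foot_tip (a point): Tip of the sprung foot's latch face, at x = -15, z = 4.5 mm in the good relay's frame when the foot is out; moves with the foot. Below it a 50 degree ramp rides over the rail's lower edge as the relay is rocked down.
- relay_foot (a joint): Orange sprung foot at the good relay's lower end, 14 mm wide, its tab sticking out 8 mm there. 0 = out; grows (m) to 0.0045 as pushed back towards the lower end; 1.5 N preload, 0.6 N per mm. It meets the rail's lower edge 5 to 10 degrees before home, needs 5 to 15 N of push, and springs back to 0 behind the edge.
- reject: Failed relay: the same module with the same sizes, axes, origin and foot, but a red sticker over most of its front and a broad red one on each side. 0.16 kg.
- reject_mid (a point): Middle of the failed relay, 35 mm above its back.
- tray: Flat cardboard tray, fixed, 140 mm (x) by 200 mm (y), walls 22 mm high, walls and floor 3 mm thick. The two relays stand in it side by side, about 96 mm apart, fronts up, top ends roughly away from the robot; which is which varies. Origin: centre of its underside, z up.
- scrap_box: Red open plastic box, fixed, 200 mm (x) by 150 mm (y), 80 mm high, walls and floor 3 mm. Origin: centre of its underside, z up.
- glue_tin: Glue tin with a yellow label, 72 mm across, 95 mm high, standing. Origin: centre of its underside.
- thread_spool: Spool of waxed thread, 50 mm across, 70 mm high, standing. Origin: centre of its underside.
- screwdriver: Screwdriver, about 190 mm long, lying on the bench. Origin: under the middle of it.
Things that resemble listed ones, but are neither listed nor needed, are in the scene too. What is shaped like the relay but purple or yellow is not meant.

How it is judged:
At the end, for the whole second after the job is handed in: Good relay on the free stretch of rail, lamp end upslope, flat and home (about 2 mm, 3.5 degrees), lip at least 1 mm behind the upper edge, foot sprung 0.9 mm behind the lower edge; failed relay inside the scrap box; both at rest and let go; other things within 20 mm of their places (z of relay in the frame of rail between -0.0105 and -0.0062 m and x of relay_lip in the frame of rail between 0.0105 and 0.0165 m and z of relay_lip in the frame of rail below -0.0025 m and x of relay_foot_tip in the frame of rail above -0.0166 m and z of relay_foot_tip in the frame of rail below -0.002 m and angle between the z axis of relay and the z axis of rail, either way round below 0.06 rad and y of relay in the frame of rail between -0.055 and 0.048 m and linear speed of each of relay, reject below 0.02 m/s and x of reject_mid in the frame of scrap_box between -0.095 and 0.095 m and y of reject_mid in the frame of scrap_box between -0.07 and 0.07 m and z of reject_mid in the frame of scrap_box below 0.065 m); the robot touches nothing.
It fails at once if the glue tin is moved by over 20 mm (distance of glue_tin from where it was at the start of the episode above 0.02 m).
It fails at once if the thread spool is moved by over 20 mm (distance of thread_spool from where it was at the start of the episode above 0.02 m).
It fails at once if the screwdriver is moved by over 20 mm (distance of screwdriver from where it was at the start of the episode above 0.02 m).
It also fails if it takes over 61 s, if anything falls off the work surface, if the arm or the gripper's body presses on something with over 40 N, if the wrist force passes 120 N, or if a joint passes its speed limit or range.

## Working session

There is one attempt and no reset: what is moved stays moved. The work goes in short steps, Python scripts to look and compute and a tool call to move; the robot and the scene stay as the last step left them, time stands still between calls to the robot, and variables do not carry over. Pictures are saved under pics/ and viewed, about 8 in all and at most 12, crops included, and the job is handed in when it is done.

Besides the shell and the picture viewer there is one more tool, called after ">>>" as name(argument=value, ...), one argument or row to a line, values as JSON. move_arm: Moves the arm, as the interface text tells. Its arguments: {"type":"object","properties":{"deltas":{"type":"array","items":{"type":"object","properties":{"x":{"type":"number"},"y":{"type":"number"},"z":{"type":"number"},"wx":{"type":"number"},"wy":{"type":"number"},"wz":{"type":"number"},"hand":{"type":"number"}}}},"grip_force":{"type":"number"}},"required":["deltas"]}

```bash
mkdir -p pics; ls
python3 - <<'E'
from cell import monitor, viewer, robot
import cv2, numpy as np
print({k:np.round(v,3).tolist() for k,v in monitor.observe().items()}, robot.hold_point_z)
for n in ("scene","side","wrist"):
    p=viewer.camera_params(n); im=viewer.read_camera(n)
    cv2.imwrite(f"pics/{n}0.png",im[:,:,::-1])
    R=np.array(p["R"]);t=np.array(p["t"]); print(n,np.round(p["camera_matrix"],1).tolist(),np.round(-R.T@t,3),np.round(R[2],3))
E
```

```text
pics
{'time': 0.0, 'qpos': [1.2, 0.343, 1.525, -0.0, 1.275, -0.146], 'qvel': [-0.0, -0.002, 0.001, 0.001, 0.001, 0.001], 'joint_efforts': [0.002, -43.124, -24.422, 0.072, 0.056, -0.0], 'tool_pos': [0.117, 0.511, 0.226], 'tool_rot': [-3.14, -0.0, 2.917], 'contact_force': [-0.936, 0.285, 0.522], 'torque': [-0.018, 0.037, 0.006], 'opening': 0.092} 0.0188
scene [[466.6, 0.0, 323.9], [0.0, 466.6, 201.7], [0.0, 0.0, 1.0]] [ 0.944 -0.536  1.055] [-0.379  0.414 -0.828]
side [[380.4, 0.0, 313.7], [0.0, 380.4, 203.1], [0.0, 0.0, 1.0]] [ 0.393 -0.746  0.652] [ 0.119  0.767 -0.63 ]
wrist [[355.4, 0.0, 319.7], [0.0, 355.4, 201.8], [0.0, 0.0, 1.0]] [0.036 0.53  0.384] [ 0.296 -0.069 -0.953]
```

View pics/scene0.png

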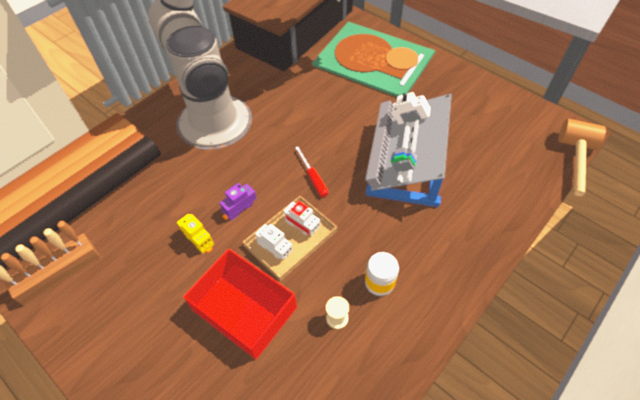

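View pics/side0.png

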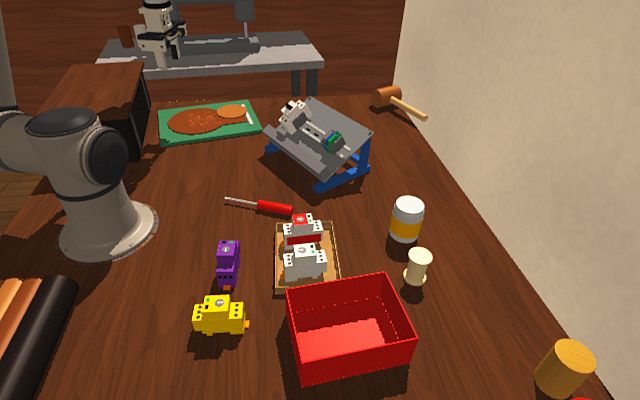

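```bash
cat > h.py <<'E'
from cell import monitor, viewer, robot
import cv2, numpy as np
from scipy.spatial.transform import Rotation as Ro
def ray(p,px):
    R=np.array(p["R"]);t=np.array(p["t"]);K=np.array(p["camera_matrix"])
    return -R.T@t, R.T@np.linalg.solve(K,[px[0],px[1],1.])
def on(p,px,z,n=None,q=None):
    c,d=ray(p,px)
    n=np.array([0,0,1.]) if n is None else n; q=np.array([0,0,z]) if q is None else q
    return c+d*(n@(q-c))/(n@d)
def tri(obs):
    A=np.zeros((3,3));b=np.zeros(3);rs=[ray(p,x) for p,x in obs]
    for c,d in rs:
        d=d/np.linalg.norm(d);M=np.eye(3)-np.outer(d,d);A+=M;b+=M@c
    return np.linalg.solve(A,b)
def tcp():
    s=monitor.observe(); return np.array(s["tool_pos"]),Ro.from_euler("xyz",s["tool_rot"]).as_matrix(),s
def delta(pos,Rt=None):
    "shift (tool axes) and rotvec deg from the present pose to pos, Rt"
    p,R,_=tcp(); w=Ro.from_matrix(R.T@(R if Rt is None else Rt)).as_rotvec(degrees=True)
    return np.round(R.T@(np.array(pos)-p),4),np.round(w,2)
E
python3 - <<'E'
from h import *
S=viewer.camera_params("scene");D=viewer.camera_params("side");W=viewer.camera_params("wrist")
f=lambda n,a,b:print(n,np.round(tri([(S,a),(D,b)]),3))
f("good",(268,229),(303,247));f("rej",(300,206),(301,218))
f("plate far-right corner",(451,95),(373,131));f("plate left-low",(368,184),(306,178));f("plate low-far?",(381,97),(268,145))
f("spool",(338,305),(419,254));f("tin",(383,263),(408,203))
for n,x,z in [("box",(228,250),.08),("box",(188,296),.08),("box",(257,352),.08),("box",(296,297),.08),("drv",(296,150),0),("drv",(325,193),0.02)]:print(n,np.round(on(S,x,z),3))
p,R,_=tcp(); c=-np.array(W["R"]).T@np.array(W["t"]); print("cam in tool",R.T@(c-p),"\n",np.round(np.array(W["R"])@R,3))
E
```

```text
good [ 0.457 -0.203  0.094]
rej [ 0.464 -0.099  0.082]
plate far-right corner [0.658 0.219 0.216]
plate left-low [0.513 0.114 0.024]
plate low-far? [0.389 0.345 0.043]
spool [ 0.7   -0.231  0.071]
tin [ 0.718 -0.094  0.096]
box [ 0.417 -0.3    0.08 ]
box [ 0.436 -0.437  0.08 ]
box [ 0.641 -0.422  0.08 ]
box [ 0.619 -0.28   0.08 ]
drv [0.277 0.077 0.   ]
drv [0.454 0.006 0.02 ]
cam in tool [ 0.0832362  -0.0005049  -0.15802623] 
 [[-0.001  1.    -0.   ]
 [-0.953 -0.001 -0.304]
 [-0.304  0.     0.953]]
```

```bash
cat >> h.py <<'E'
def rail_R(yaw,tilt=30):
    return Ro.from_euler("zy",[yaw,-tilt],degrees=True).as_matrix()   # rail axes: x up slope
def tool_from(Rr):  # tool x = rail y, tool y = rail x, tool z = -rail z
    return np.column_stack([Rr[:,1],Rr[:,0],-Rr[:,2]])
E
python3 - <<'E'
from h import *
R=rail_R(28); print(delta(np.array([.53,.285,.103])+.25*R[:,2],tool_from(R)))
E
```

```text
(array([-0.3313, -0.1567, -0.0932]), array([-18.86, -24.53,  47.97]))
```

>>> move_arm(
  deltas=[
    {"x": -0.1, "y": -0.05, "z": -0.08, "wx": -6, "wy": -8, "wz": 16},
    {"x": -0.33, "y": -0.157, "z": -0.093, "wx": -18.9, "wy": -24.5, "wz": 48},
    {"x": -0.33, "y": -0.157, "z": -0.093, "wx": -18.9, "wy": -24.5, "wz": 48},
    {"x": -0.33, "y": -0.157, "z": -0.093, "wx": -18.9, "wy": -24.5, "wz": 48},
    {"x": -0.33, "y": -0.157, "z": -0.093, "wx": -18.9, "wy": -24.5, "wz": 48},
    {"x": -0.33, "y": -0.157, "z": -0.093, "wx": -18.9, "wy": -24.5, "wz": 48},
    {"x": -0.33, "y": -0.157, "z": -0.093, "wx": -18.9, "wy": -24.5, "wz": 48},
    {"x": -0.33, "y": -0.157, "z": -0.093, "wx": -18.9, "wy": -24.5, "wz": 48},
  ],
)

```text
schema error: expected keys x, y, z, wx, wy, wz, hand
```

```bash
cat >> h.py <<'E'
import json
def snap(name):
    p={k:np.array(v).tolist() for k,v in viewer.camera_params("wrist").items()}; im=viewer.read_camera("wrist")
    cv2.imwrite(f"pics/{name}.png",im[:,:,::-1]); json.dump(p,open(f"pics/{name}.json","w"))
def load(name): return json.load(open(f"pics/{name}.json"))
E
python3 -c "
from h import *
snap('rail1'); p,R,s=tcp(); print(p,s['tool_rot'],s['qpos'],s['time'],s['contact_force'])"
```

```text
[0.11693069 0.51157308 0.22631293] [-3.14070082e+00 -1.26948423e-04  2.91678275e+00] [ 1.19998039e+00  3.42454119e-01  1.52464877e+00 -4.34072637e-06
  1.27539058e+00 -1.46004820e-01] 0.2 [-0.19765092 -0.56009253 -0.25745479]
```

View pics/rail1.png

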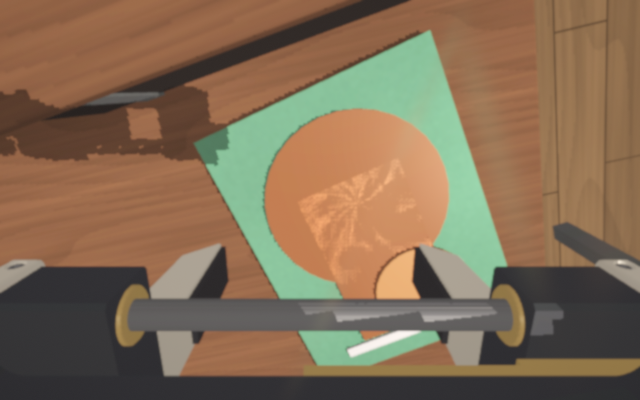

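The call was refused (every row needs all keys), so the picture only shows the green mat under the start pose. I'll repeat with full rows.

>>> move_arm(
  deltas=[
    {"x": -0.1, "y": -0.05, "z": -0.08, "wx": -6, "wy": -8, "wz": 16, "hand": 1},
    {"x": -0.33, "y": -0.157, "z": -0.093, "wx": -18.9, "wy": -24.5, "wz": 48, "hand": 1},
    {"x": -0.33, "y": -0.157, "z": -0.093, "wx": -18.9, "wy": -24.5, "wz": 48, "hand": 1},
    {"x": -0.33, "y": -0.157, "z": -0.093, "wx": -18.9, "wy": -24.5, "wz": 48, "hand": 1},
    {"x": -0.33, "y": -0.157, "z": -0.093, "wx": -18.9, "wy": -24.5, "wz": 48, "hand": 1},
    {"x": -0.33, "y": -0.157, "z": -0.093, "wx": -18.9, "wy": -24.5, "wz": 48, "hand": 1},
    {"x": -0.33, "y": -0.157, "z": -0.093, "wx": -18.9, "wy": -24.5, "wz": 48, "hand": 1},
    {"x": -0.33, "y": -0.157, "z": -0.093, "wx": -18.9, "wy": -24.5, "wz": 48, "hand": 1},
  ],
)

```text
time: 1.2
tool_pos: [0.4037, 0.2848, 0.3195]
tool_rot: [2.67, 0.235, 2.001]
contact_force: [0.9, 1.0, -0.7]
opening: 0.0915
```

```bash
python3 -c "
from h import *
R=rail_R(28); print(delta(np.array([.53,.285,.103])+.25*R[:,2],tool_from(R)))"
```

```text
(array([-0.0004,  0.0011,  0.0007]), array([ 0.01, -0.07, -0.13]))
```

```bash
python3 -c "
from h import *
snap('rail2'); p,R,s=tcp(); print(p,s['tool_rot'],s['qpos'],s['time'],s['contact_force'])"
```

```text
[0.40317753 0.28542729 0.31937368] [2.66983001 0.23479745 2.00213674] [ 0.65689337  0.01829078  1.78881828 -0.38494159  0.94171672  0.33512842] 1.25 [0.61954405 0.31098576 0.72961999]
```

View pics/rail2.png

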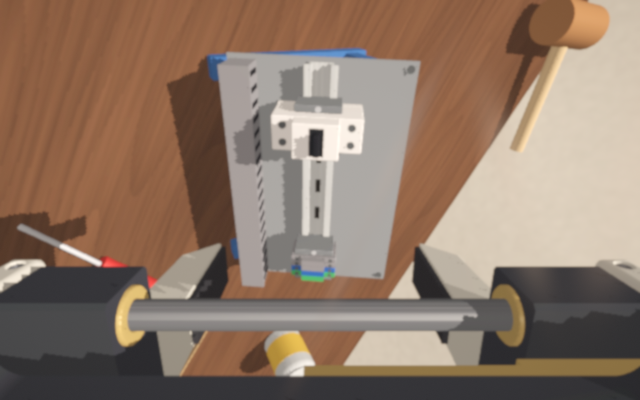

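The view shows the plate with upslope to the right: breaker at rows 100–158, terminals at rows 237–280, bare rail between, at cols ≈303–333. My helper's Euler order was extrinsic; I'll fix that.

```bash
sed -i 's/from_euler("zy"/from_euler("ZY"/' h.py
python3 - <<'E'
import cv2,numpy as np
im=cv2.imread("pics/rail2.png");g=cv2.cvtColor(im,6).astype(int)
for r in (75,170,200,215,228): print(r,g[r,290:348].tolist())
a=cv2.resize(im[55:290,210:425],None,fx=2.5,fy=2.5,interpolation=2);cv2.imwrite("pics/rail2c.png",a);print(a.shape)
E
```

```text
75 [122, 122, 121, 122, 121, 121, 121, 122, 122, 121, 122, 125, 141, 175, 202, 216, 221, 220, 218, 218, 218, 212, 193, 173, 166, 166, 167, 166, 164, 164, 165, 167, 167, 165, 164, 163, 163, 163, 163, 168, 185, 203, 213, 216, 218, 220, 220, 212, 194, 176, 169, 168, 168, 168, 168, 168, 168, 168]
170 [122, 123, 123, 123, 122, 123, 123, 123, 123, 123, 125, 135, 167, 200, 214, 219, 220, 221, 220, 213, 194, 175, 167, 166, 166, 166, 165, 165, 165, 167, 169, 169, 168, 168, 170, 180, 199, 213, 218, 219, 218, 216, 205, 189, 175, 170, 170, 169, 170, 170, 169, 170, 169, 169, 169, 169, 170, 169]
200 [123, 123, 123, 123, 123, 122, 123, 123, 123, 123, 125, 142, 176, 202, 214, 217, 217, 219, 214, 195, 173, 166, 165, 164, 164, 164, 164, 165, 166, 166, 167, 166, 165, 168, 183, 204, 215, 218, 217, 216, 208, 191, 176, 171, 170, 169, 169, 170, 169, 170, 170, 170, 169, 170, 169, 170, 170, 169]
215 [123, 123, 123, 123, 123, 123, 122, 122, 123, 123, 125, 142, 176, 203, 215, 219, 220, 221, 219, 200, 178, 167, 164, 155, 129, 88, 53, 52, 97, 142, 162, 165, 167, 178, 198, 212, 217, 218, 217, 211, 195, 177, 170, 169, 170, 169, 169, 170, 170, 170, 170, 170, 169, 170, 170, 170, 170, 169]
228 [123, 122, 123, 123, 123, 123, 123, 123, 123, 123, 127, 152, 188, 210, 219, 221, 221, 221, 216, 198, 177, 169, 167, 167, 167, 167, 168, 168, 168, 168, 166, 167, 173, 191, 209, 218, 220, 220, 215, 200, 182, 172, 170, 169, 169, 169, 170, 169, 170, 169, 170, 170, 169, 169, 170, 169, 170, 170]
(588, 538, 3)
```

View pics/rail2c.png

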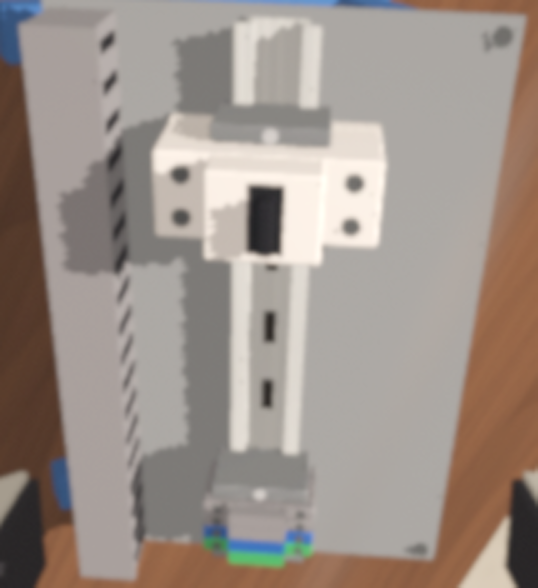

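```bash
cat > fit.py <<'E'
from h import *
from scipy.optimize import least_squares
def fit(obs,v0=(.53,.285,.103,28.),zw=2):
    "obs: (cam,px,X or None,Y or None) on rail face; unknown rail origin and yaw, tilt 30"
    def res(v):
        R=rail_R(v[3]);o=np.array(v[:3]);r=[]
        for p,px,X,Y in obs:
            q=R.T@(on(p,px,0,R[:,2],o)-o)
            if X is not None:r.append((q[0]-X)*1e3)
            if Y is not None:r.append((q[1]-Y)*1e3)
        return np.array(r+[(v[2]-.103)*1e3/zw])
    s=least_squares(res,v0,x_scale=[.01,.01,.01,1]);return s.x,s.fun
E
python3 - <<'E'
from fit import *
p=load("rail2");L=[(302.9,75),(302.1,170),(301.85,200),(301.5,228)];U=[(338,75),(332.75,170),(330.9,200),(329.4,228)]
obs=[(p,x,-.0175,None) for x in L]+[(p,x,.0175,None) for x in U]+[(p,(321,63),None,.145)]
for zw in (.3,2,100):
    v,f=fit(obs,zw=zw);print(np.round(v,4),np.round(f,2))
E
```

```text
[ 0.5425  0.2532  0.103  29.2581] [-0.37 -0.44 -0.46 -0.64  0.31  0.59  0.47  0.63 -0.    0.06]
[ 0.5421  0.2532  0.1038 29.2587] [-0.33 -0.4  -0.42 -0.6   0.26  0.55  0.43  0.59 -0.    0.39]
[ 0.5376  0.2526  0.1121 29.2654] [ 0.12  0.04  0.01 -0.17 -0.18  0.09 -0.03  0.12 -0.    0.09]
```

```bash
python3 -c "
from h import *
print(delta([.45,-.15,.30],tool_from(rail_R(0,0))))"
```

```text
(array([-0.3992, -0.1767,  0.0394]), array([29.39,  7.21, 27.32]))
```

>>> move_arm(
  deltas=[
    {"x": -0.399, "y": -0.177, "z": 0.039, "wx": 29.4, "wy": 7.2, "wz": 27.3, "hand": 1},
    {"x": -0.399, "y": -0.177, "z": 0.039, "wx": 29.4, "wy": 7.2, "wz": 27.3, "hand": 1},
    {"x": -0.399, "y": -0.177, "z": 0.039, "wx": 29.4, "wy": 7.2, "wz": 27.3, "hand": 1},
    {"x": -0.399, "y": -0.177, "z": 0.039, "wx": 29.4, "wy": 7.2, "wz": 27.3, "hand": 1},
    {"x": -0.399, "y": -0.177, "z": 0.039, "wx": 29.4, "wy": 7.2, "wz": 27.3, "hand": 1},
    {"x": -0.399, "y": -0.177, "z": 0.039, "wx": 29.4, "wy": 7.2, "wz": 27.3, "hand": 1},
    {"x": -0.399, "y": -0.177, "z": 0.039, "wx": 29.4, "wy": 7.2, "wz": 27.3, "hand": 1},
    {"x": -0.399, "y": -0.177, "z": 0.039, "wx": 29.4, "wy": 7.2, "wz": 27.3, "hand": 1},
  ],
)

```text
time: 2.25
tool_pos: [0.4502, -0.1523, 0.2994]
tool_rot: [-3.14, -0.0, 1.568]
contact_force: [-0.6, 0.9, 0.1]
opening: 0.0918
```

```bash
python3 -c "
from h import *
snap('tray1'); p,R,s=tcp(); print(p,s['tool_rot'],s['qpos'],s['time'],s['contact_force'])"
```

```text
[ 0.4500974  -0.15027844  0.29970497] [-3.14055922e+00 -9.76578961e-04  1.56961581e+00] [-4.84211610e-01  1.98820381e-01  1.51828004e+00  3.88931016e-04
  1.42586104e+00 -4.83088030e-01] 2.3 [-0.38456214  0.56231547  0.61222455]
```

View pics/tray1.png

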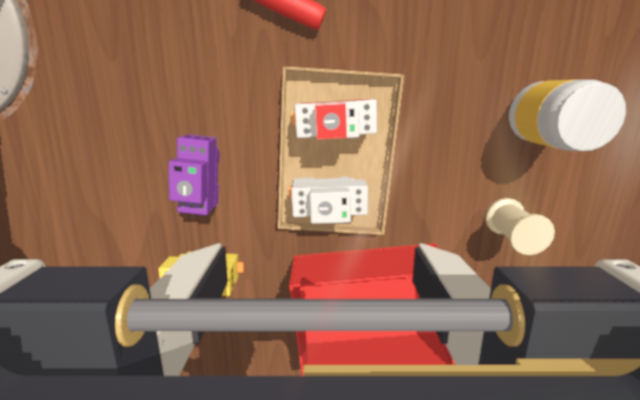

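The tray view shows the good relay (no red) with its nose at ≈(331,207) and the failed one at ≈(331,121). Lamps are to the right (away from the robot) and feet to the left. The scrap box is below.

Run:
```python
from h import *
p=load("tray1");im=cv2.imread("pics/tray1.png");h=cv2.cvtColor(im,40)
m=((h[...,0]<8)|(h[...,0]>172))&(h[...,1]>150)&(h[...,2]>90); m[:70]=0;m[150:]=0;m[:,:280]=0;m[:,400:]=0
c=max(cv2.findContours(m.astype('u1'),0,2)[0],key=cv2.contourArea);r=cv2.minAreaRect(c);print(r)
b=cv2.boxPoints(r);w=np.array([on(p,x,.077) for x in b]);print(np.round(w,4).tolist(),w.mean(0))
for n,lo,hi,box in (("green",(45,90,60),(85,255,255),(100,230)),("orange",(5,170,120),(18,255,255),(80,230))):
    k=cv2.inRange(h,lo,hi);k[:box[0]]=0;k[box[1]:]=0;k[:,:280]=0;k[:,:][:,400:]=0
    for c in cv2.findContours(k,0,2)[0]:
        M=cv2.moments(c)
        if M["m00"]>3:print(n,M["m10"]/M["m00"],M["m01"]/M["m00"],M["m00"])
a=cv2.resize(im[90:240,270:405],None,fx=4,fy=4,interpolation=2);cv2.imwrite("pics/tray1c.png",a)
```

```text
((330.79150390625, 121.7047119140625), (32.75166702270508, 27.756385803222656), 87.51044464111328)
[[0.446, -0.087, 0.077], [0.4747, -0.0859, 0.077], [0.4767, -0.1195, 0.077], [0.4473, -0.1206, 0.077]] [ 0.46115566 -0.10324816  0.077     ]
green 344.0 214.26666666666665 5.0
green 352.0 127.5 6.0
```

View pics/tray1c.png

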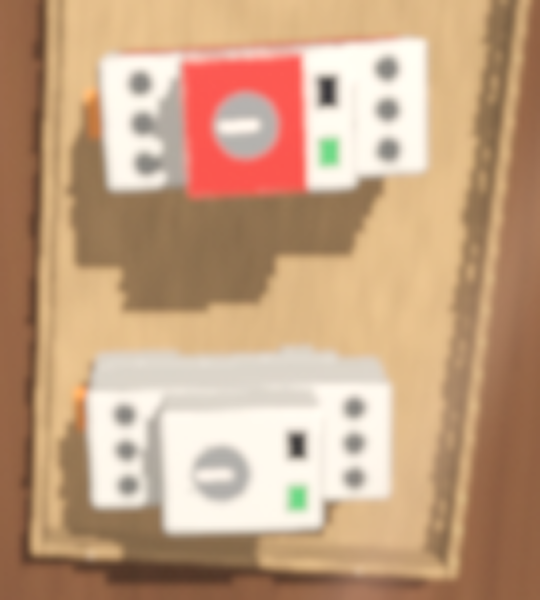

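Run:
```python
from h import *
p=load("tray1")
for n,q in (("good",[(162,409),(319,401),(325,527),(166,534)]),("rej",[(182,62),(350,53),(357,187),(187,197)])):
    w=np.array([on(p,(270+(x-1.5)/4,90+(y-1.5)/4),.077)[:2] for x,y in q])
    d=(w[1]-w[0]+w[2]-w[3])/2; e=(w[0]-w[3]+w[1]-w[2])/2
    print(n,w.mean(0),np.linalg.norm(d),np.linalg.norm(e),np.degrees(np.arctan2(d[1],d[0])),np.degrees(np.arctan2(-e[0],e[1])))
    yaw=np.degrees(np.arctan2(d[1],d[0])-0)
    c=w.mean(0)
    print(delta([*c,.10],tool_from(rail_R(yaw,0))),delta([*c,.055],tool_from(rail_R(yaw,0))))
```

```text
good [ 0.46118387 -0.19698974] 0.044597036672939704 0.03733214662774828 2.6292431777567207 2.457517202887219
(array([-0.0469,  0.0113,  0.1996]), array([-0.06, -0.06, -2.7 ])) (array([-0.0469,  0.0114,  0.2446]), array([-0.06, -0.06, -2.7 ]))
rej [ 0.46750939 -0.10237175] 0.044291316577389835 0.034523201034435784 2.928095580033216 3.2101203480258556
(array([0.0477, 0.0176, 0.1997]), array([-0.06, -0.06, -3.  ])) (array([0.0477, 0.0176, 0.2447]), array([-0.06, -0.06, -3.  ]))
```

>>> move_arm(
  deltas=[
    {"x": 0.0477, "y": 0.0176, "z": 0.06, "wx": 0, "wy": 0, "wz": -3, "hand": 1},
    {"x": 0.0477, "y": 0.0176, "z": 0.12, "wx": 0, "wy": 0, "wz": -3, "hand": 1},
    {"x": 0.0477, "y": 0.0176, "z": 0.17, "wx": 0, "wy": 0, "wz": -3, "hand": 1},
    {"x": 0.0477, "y": 0.0176, "z": 0.21, "wx": 0, "wy": 0, "wz": -3, "hand": 1},
    {"x": 0.0477, "y": 0.0176, "z": 0.235, "wx": 0, "wy": 0, "wz": -3, "hand": 1},
    {"x": 0.0477, "y": 0.0176, "z": 0.2445, "wx": 0, "wy": 0, "wz": -3, "hand": 1},
    {"x": 0.0477, "y": 0.0176, "z": 0.2445, "wx": 0, "wy": 0, "wz": -3, "hand": 0.3},
    {"x": 0.0477, "y": 0.0176, "z": 0.2445, "wx": 0, "wy": 0, "wz": -3, "hand": 0.3},
  ],
  grip_force=30,
)

```text
time: 3.3
tool_pos: [0.4686, -0.1022, 0.0572]
tool_rot: [3.139, 0.001, 1.624]
contact_force: [-0.8, -1.1, 0.8]
opening: 0.0764
```

>>> move_arm(
  deltas=[
    {"x": 0, "y": 0, "z": 0, "wx": 0, "wy": 0, "wz": 0, "hand": 0.3},
    {"x": 0, "y": 0, "z": 0, "wx": 0, "wy": 0, "wz": 0, "hand": 0.3},
    {"x": 0, "y": 0, "z": -0.05, "wx": 0, "wy": 0, "wz": 0, "hand": 0.3},
    {"x": 0, "y": 0, "z": -0.1, "wx": 0, "wy": 0, "wz": 0, "hand": 0.3},
    {"x": 0, "y": 0, "z": -0.14, "wx": 0, "wy": 0, "wz": 0, "hand": 0.3},
    {"x": 0, "y": 0, "z": -0.14, "wx": 0, "wy": 0, "wz": 0, "hand": 0.3},
  ],
)

```text
time: 4.05
tool_pos: [0.4693, -0.1032, 0.1994]
tool_rot: [3.134, 0.003, 1.623]
contact_force: [-0.8, -0.4, -0.8]
opening: 0.0276
```

```bash
python3 -c "
from h import *
print(tcp()[0],tcp()[2]['opening'])
print(delta([.528,-.355,.195],tool_from(rail_R(5,0))))"
```

```text
[ 0.46934084 -0.10322109  0.19937425] 0.027639209314497183
(array([-0.2545,  0.0454,  0.0056]), array([ 0.42,  0.2 , -2.  ]))
```

The opening of 27.6 mm shows I lifted before the fingers had closed, so I'll look.

```bash
python3 -c "
from h import *
snap('tray2')
for n in ('side',): cv2.imwrite('pics/side2.png',viewer.read_camera(n)[150:350,180:440,::-1].repeat(2,0).repeat(2,1))
a=cv2.imread('pics/tray2.png')[60:360,150:490];b=cv2.imread('pics/side2.png');cv2.imwrite('pics/c2.png',np.hstack([cv2.resize(a,(440,390)),b[:390,:360]]))
"
```

```text
(no output)
```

View pics/c2.png

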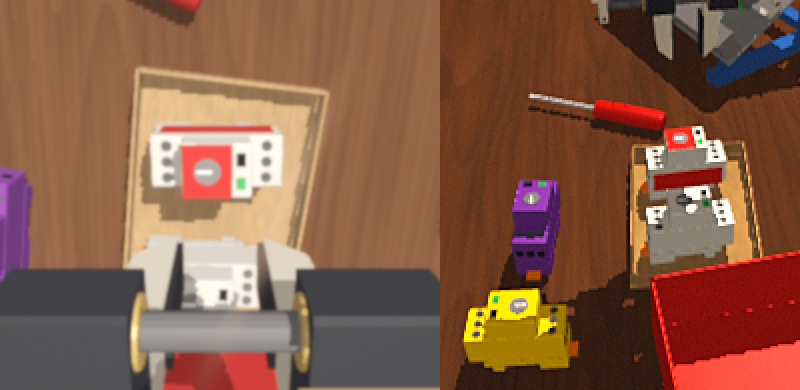

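The failed relay still stands upright in the tray. I'll re-measure the sticker the same way to see whether it moved.

Run:
```python
from h import *
p=load("tray2");im=cv2.imread("pics/tray2.png");h=cv2.cvtColor(im,40)
m=((h[...,0]<8)|(h[...,0]>172))&(h[...,1]>150)&(h[...,2]>170); m[:100]=0;m[235:]=0;m[:,:240]=0;m[:,400:]=0
for c in cv2.findContours(m.astype('u1'),0,2)[0]:
    if cv2.contourArea(c)<100: continue
    r=cv2.minAreaRect(c);w=np.array([on(p,x,.077) for x in cv2.boxPoints(r)]);print(r,np.round(w,4).tolist(),w.mean(0))
print(delta([.4675,-.1025,.055],tool_from(rail_R(3,0))))
```

```text
((309.0, 192.5), (39.0, 36.0), 90.0) [[0.4455, -0.0874, 0.077], [0.4745, -0.0859, 0.077], [0.4764, -0.1192, 0.077], [0.4464, -0.1207, 0.077]] [ 0.46072465 -0.10331149  0.077     ]
((316.9999694824219, 158.49998474121094), (81.99998474121094, 2.999999523162842), -0.0) [[0.4333, -0.0774, 0.077], [0.4333, -0.0749, 0.077], [0.4984, -0.0717, 0.077], [0.4986, -0.0741, 0.077]] [ 0.46591731 -0.07452456  0.077     ]
(array([ 0.   , -0.   ,  0.141]), array([ 0.05,  0.02, -0.  ]))
```

>>> move_arm(
  deltas=[
    {"x": 0, "y": 0, "z": 0.02, "wx": 0, "wy": 0, "wz": 0, "hand": 0.8},
    {"x": 0, "y": 0, "z": 0.06, "wx": 0, "wy": 0, "wz": 0, "hand": 0.8},
    {"x": 0, "y": 0, "z": 0.09, "wx": 0, "wy": 0, "wz": 0, "hand": 0.8},
    {"x": 0, "y": 0, "z": 0.12, "wx": 0, "wy": 0, "wz": 0, "hand": 0.8},
    {"x": 0, "y": 0, "z": 0.141, "wx": 0, "wy": 0, "wz": 0, "hand": 0.8},
    {"x": 0, "y": 0, "z": 0.141, "wx": 0, "wy": 0, "wz": 0, "hand": 0.8},
    {"x": 0, "y": 0, "z": 0.141, "wx": 0, "wy": 0, "wz": 0, "hand": 0.2},
    {"x": 0, "y": 0, "z": 0.141, "wx": 0, "wy": 0, "wz": 0, "hand": 0.2},
  ],
)

```text
time: 5.15
tool_pos: [0.4672, -0.1023, 0.0544]
tool_rot: [-3.141, -0.0, 1.623]
contact_force: [0.3, 1.1, 0.8]
opening: 0.058
```

>>> move_arm(
  deltas=[
    {"x": 0, "y": 0, "z": 0, "wx": 0, "wy": 0, "wz": 0, "hand": 0.2},
    {"x": 0, "y": 0, "z": 0, "wx": 0, "wy": 0, "wz": 0, "hand": 0.2},
    {"x": 0, "y": 0, "z": 0, "wx": 0, "wy": 0, "wz": 0, "hand": 0.2},
    {"x": 0, "y": 0, "z": 0, "wx": 0, "wy": 0, "wz": 0, "hand": 0.2},
  ],
)

```text
time: 5.65
tool_pos: [0.4677, -0.1025, 0.055]
tool_rot: [3.141, 0.0, 1.623]
contact_force: [-0.1, 0.9, -0.7]
opening: 0.0449
```

>>> move_arm(
  deltas=[
    {"x": 0, "y": 0, "z": -0.06, "wx": 0, "wy": 0, "wz": 0, "hand": 0.2},
    {"x": 0, "y": 0, "z": -0.12, "wx": 0, "wy": 0, "wz": 0, "hand": 0.2},
    {"x": -0.04, "y": 0.01, "z": -0.14, "wx": 0, "wy": 0, "wz": 0, "hand": 0.2},
    {"x": -0.1, "y": 0.02, "z": -0.14, "wx": 0, "wy": 0, "wz": 0, "hand": 0.2},
    {"x": -0.16, "y": 0.03, "z": -0.14, "wx": 0, "wy": 0, "wz": -2, "hand": 0.2},
    {"x": -0.22, "y": 0.047, "z": -0.14, "wx": 0, "wy": 0, "wz": -2, "hand": 0.2},
    {"x": -0.257, "y": 0.047, "z": -0.13, "wx": 0, "wy": 0, "wz": -2, "hand": 0.2},
    {"x": -0.257, "y": 0.047, "z": -0.13, "wx": 0, "wy": 0, "wz": -2, "hand": 0.2},
  ],
)

```text
time: 6.65
tool_pos: [0.5271, -0.359, 0.1831]
tool_rot: [-3.14, -0.001, 1.655]
contact_force: [-0.8, 1.0, -1.3]
opening: 0.045
```

>>> move_arm(
  deltas=[
    {"x": 0, "y": 0, "z": 0.04, "wx": 0, "wy": 0, "wz": 0, "hand": 0.2},
    {"x": 0, "y": 0, "z": 0.08, "wx": 0, "wy": 0, "wz": 0, "hand": 0.2},
    {"x": 0, "y": 0, "z": 0.11, "wx": 0, "wy": 0, "wz": 0, "hand": 0.2},
    {"x": 0, "y": 0, "z": 0.122, "wx": 0, "wy": 0, "wz": 0, "hand": 0.2},
    {"x": 0, "y": 0, "z": 0.122, "wx": 0, "wy": 0, "wz": 0, "hand": 0.2},
    {"x": 0, "y": 0, "z": 0.122, "wx": 0, "wy": 0, "wz": 0, "hand": 0.7},
    {"x": 0, "y": 0, "z": 0.122, "wx": 0, "wy": 0, "wz": 0, "hand": 0.7},
    {"x": 0, "y": 0, "z": 0.122, "wx": 0, "wy": 0, "wz": 0, "hand": 0.7},
  ],
)

```text
time: 7.65
tool_pos: [0.5286, -0.357, 0.0642]
tool_rot: [3.14, 0.002, 1.658]
contact_force: [-1.3, -0.0, -0.4]
opening: 0.0637
```

>>> move_arm(
  deltas=[
    {"x": 0, "y": 0, "z": 0, "wx": 0, "wy": 0, "wz": 0, "hand": 0.7},
    {"x": 0, "y": 0, "z": -0.05, "wx": 0, "wy": 0, "wz": 0, "hand": 0.8},
    {"x": 0, "y": 0, "z": -0.1, "wx": 0, "wy": 0, "wz": 0, "hand": 0.8},
    {"x": 0, "y": 0, "z": -0.13, "wx": 0, "wy": 0, "wz": 0, "hand": 0.8},
    {"x": 0, "y": 0, "z": -0.13, "wx": 0, "wy": 0, "wz": 0, "hand": 0.8},
  ],
)

```text
time: 8.28
tool_pos: [0.5292, -0.3575, 0.1963]
tool_rot: [3.137, 0.005, 1.658]
contact_force: [-0.3, 0.7, -0.7]
opening: 0.0734
```

Run:
```python
from h import *
print(tcp()[0],tcp()[2]['time']);T=tool_from(rail_R(2.6,0))
print(delta([.4612,-.197,.19],T),delta([.4612,-.197,.055],T))
im=viewer.read_camera("scene");a=im[220:370,160:350,::-1];cv2.imwrite("pics/sc3.png",cv2.resize(a,None,fx=3,fy=3))
```

```text
[ 0.52917992 -0.35754595  0.19625572] 8.275
(array([ 0.1659, -0.0537,  0.0052]), array([0.29, 0.26, 2.41])) (array([ 0.1665, -0.0544,  0.1402]), array([0.29, 0.26, 2.41]))
```

View pics/sc3.png

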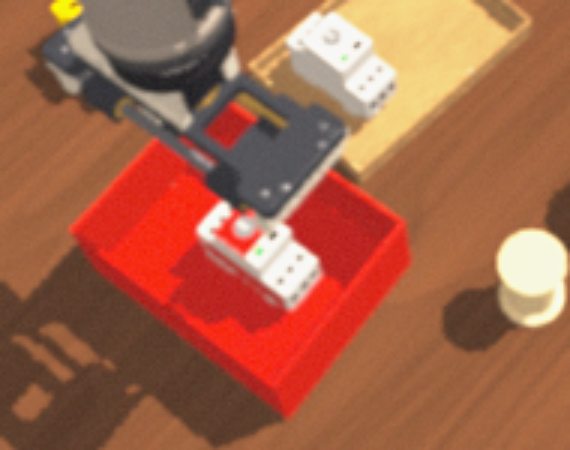

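The failed relay stands upright in the scrap box. Next is the good relay.

>>> move_arm(
  deltas=[
    {"x": 0.06, "y": -0.02, "z": 0, "wx": 0, "wy": 0, "wz": 0, "hand": 0.8},
    {"x": 0.12, "y": -0.04, "z": 0, "wx": 0, "wy": 0, "wz": 2.4, "hand": 0.8},
    {"x": 0.166, "y": -0.054, "z": 0.005, "wx": 0, "wy": 0, "wz": 2.4, "hand": 0.8},
    {"x": 0.166, "y": -0.054, "z": 0.04, "wx": 0, "wy": 0, "wz": 2.4, "hand": 0.8},
    {"x": 0.166, "y": -0.054, "z": 0.08, "wx": 0, "wy": 0, "wz": 2.4, "hand": 0.8},
    {"x": 0.166, "y": -0.054, "z": 0.1, "wx": 0, "wy": 0, "wz": 2.4, "hand": 0.8},
    {"x": 0.166, "y": -0.054, "z": 0.1, "wx": 0, "wy": 0, "wz": 2.4, "hand": 0.8},
    {"x": 0.166, "y": -0.054, "z": 0.1, "wx": 0, "wy": 0, "wz": 2.4, "hand": 0.8},
  ],
)

```text
time: 9.32
tool_pos: [0.46, -0.1961, 0.0932]
tool_rot: [3.141, 0.0, 1.616]
contact_force: [-0.0, -0.4, 0.4]
opening: 0.0735
```

Run:
```python
from h import *
print(tcp()[0],tcp()[2]['tool_rot']);T=tool_from(rail_R(2.6,0))
print(delta([.4612,-.197,.055],T))
```

```text
[ 0.45998074 -0.19609388  0.09316306] [3.14101803e+00 1.60756028e-04 1.61635563e+00]
(array([-0.001 ,  0.0012,  0.0382]), array([0.03, 0.01, 0.01]))
```

>>> move_arm(
  deltas=[
    {"x": -0.001, "y": 0.0012, "z": 0.02, "wx": 0, "wy": 0, "wz": 0, "hand": 0.8},
    {"x": -0.001, "y": 0.0012, "z": 0.038, "wx": 0, "wy": 0, "wz": 0, "hand": 0.8},
    {"x": -0.001, "y": 0.0012, "z": 0.038, "wx": 0, "wy": 0, "wz": 0, "hand": 0.8},
    {"x": -0.001, "y": 0.0012, "z": 0.038, "wx": 0, "wy": 0, "wz": 0, "hand": 0.8},
    {"x": -0.001, "y": 0.0012, "z": 0.038, "wx": 0, "wy": 0, "wz": 0, "hand": 0.2},
    {"x": -0.001, "y": 0.0012, "z": 0.038, "wx": 0, "wy": 0, "wz": 0, "hand": 0.2},
    {"x": -0.001, "y": 0.0012, "z": 0.038, "wx": 0, "wy": 0, "wz": 0, "hand": 0.2},
    {"x": -0.001, "y": 0.0012, "z": 0.038, "wx": 0, "wy": 0, "wz": 0, "hand": 0.2},
  ],
  grip_force=45,
)

```text
time: 10.32
tool_pos: [0.4613, -0.197, 0.0553]
tool_rot: [3.14, 0.001, 1.616]
contact_force: [0.1, -0.3, 2.5]
opening: 0.0446
```

>>> move_arm(
  deltas=[
    {"x": 0, "y": 0, "z": 0, "wx": 0, "wy": 0, "wz": 0, "hand": 0.2},
    {"x": 0, "y": 0, "z": 0, "wx": 0, "wy": 0, "wz": 0, "hand": 0.2},
    {"x": 0, "y": 0, "z": 0, "wx": 0, "wy": 0, "wz": 0, "hand": 0.2},
  ],
)

```text
time: 10.7
tool_pos: [0.4613, -0.1971, 0.0553]
tool_rot: [3.14, 0.0, 1.616]
contact_force: [-0.9, 0.3, 4.5]
opening: 0.045
```

Run:
```python
from h import *
for i in range(3): p,R,s=tcp();print(p,s['tool_rot'],s['opening'],s['contact_force'])
```

```text
[ 0.46133543 -0.19705657  0.05530491] [3.14049639e+00 4.81754046e-04 1.61640945e+00] 0.04499333968267343 [-0.9231932   0.28575919  4.46908114]
[ 0.46133543 -0.19705657  0.05530491] [3.14049639e+00 4.81754046e-04 1.61640945e+00] 0.04499333968267343 [-0.9231932   0.28575919  4.46908114]
[ 0.46133543 -0.19705657  0.05530491] [3.14049639e+00 4.81754046e-04 1.61640945e+00] 0.04499333968267343 [-0.9231932   0.28575919  4.46908114]
```

Run:
```python
from h import *
R=rail_R(29.26);o=np.array([.5423,.2532,.1035])
print(delta(o+R@[0,-.0035,.2],tool_from(R)))
```

```text
(array([ 0.398 ,  0.0138, -0.2216]), array([-29.4 ,   7.02, -26.02]))
```

>>> move_arm(
  deltas=[
    {"x": 0, "y": 0, "z": -0.04, "wx": 0, "wy": 0, "wz": 0, "hand": 0.2},
    {"x": 0, "y": 0, "z": -0.1, "wx": 0, "wy": 0, "wz": 0, "hand": 0.2},
    {"x": 0, "y": 0, "z": -0.16, "wx": 0, "wy": 0, "wz": 0, "hand": 0.2},
    {"x": 0.02, "y": 0, "z": -0.2216, "wx": 0, "wy": 0, "wz": 0, "hand": 0.2},
    {"x": 0.08, "y": 0.003, "z": -0.2216, "wx": -6, "wy": 1.4, "wz": -5, "hand": 0.2},
    {"x": 0.14, "y": 0.005, "z": -0.2216, "wx": -12, "wy": 3, "wz": -10, "hand": 0.2},
    {"x": 0.2, "y": 0.007, "z": -0.2216, "wx": -16, "wy": 4, "wz": -14, "hand": 0.2},
    {"x": 0.26, "y": 0.009, "z": -0.2216, "wx": -20, "wy": 5, "wz": -18, "hand": 0.2},
  ],
)

```text
time: 11.7
tool_pos: [0.4573, 0.0649, 0.2762]
tool_rot: [2.782, -0.03, 1.941]
contact_force: [1.1, 0.7, -2.3]
opening: 0.0446
```

Run:
```python
from h import *
R=rail_R(29.26);o=np.array([.5423,.2532,.1035])
print(delta(o+R@[0,-.0035,.2],tool_from(R)))
```

```text
(array([0.1273, 0.0446, 0.0203]), array([-9.28,  1.89, -8.03]))
```

>>> move_arm(
  deltas=[
    {"x": 0.05, "y": 0.018, "z": 0.008, "wx": -4, "wy": 1, "wz": -3, "hand": 0.2},
    {"x": 0.1, "y": 0.035, "z": 0.016, "wx": -7, "wy": 1.4, "wz": -6, "hand": 0.2},
    {"x": 0.127, "y": 0.0446, "z": 0.02, "wx": -9.3, "wy": 1.9, "wz": -8, "hand": 0.2},
    {"x": 0.127, "y": 0.0446, "z": 0.02, "wx": -9.3, "wy": 1.9, "wz": -8, "hand": 0.2},
    {"x": 0.127, "y": 0.0446, "z": 0.02, "wx": -9.3, "wy": 1.9, "wz": -8, "hand": 0.2},
    {"x": 0.127, "y": 0.0446, "z": 0.02, "wx": -9.3, "wy": 1.9, "wz": -8, "hand": 0.2},
  ],
)

```text
time: 12.45
tool_pos: [0.4582, 0.1984, 0.2772]
tool_rot: [2.62, -0.0, 2.078]
contact_force: [-0.4, -0.0, -1.3]
opening: 0.0449
```

Run:
```python
from h import *
R=rail_R(29.26);o=np.array([.5423,.2532,.1035])
print(tcp()[2]['contact_force'],delta(o+R@[0,-.0035,.2],tool_from(R)))
snap("rail3");print(delta(o+R@[0,-.0035,.2],tool_from(R)))
im=cv2.imread("pics/rail3.png");p=load("rail3");K=np.array(p["camera_matrix"])
# predicted rail lines
for X in (-.0175,.0175):
    for y in (-.06,0,.06,.145):
        c=np.array(p["R"])@(o+R@[X,y,0])+p["t"];u=K@c;print(X,y,np.round(u[:2]/u[2],1))
cv2.imwrite("pics/rail3c.png",cv2.resize(im[0:300,160:480],None,fx=2,fy=2))
```

```text
[-0.37672205 -0.0241304  -1.25015929] (array([ 0.0032, -0.0001,  0.0005]), array([-0.1 ,  0.09, -0.17]))
(array([ 0.0032, -0.0002,  0.0005]), array([-0.09,  0.09, -0.17]))
-0.0175 -0.06 [304.3 220.5]
-0.0175 0 [303.4 165.8]
-0.0175 0.06 [302.3 105.3]
-0.0175 0.145 [300.5   7.8]
0.0175 -0.06 [336.8 220.4]
0.0175 0 [337.4 165.7]
0.0175 0.06 [338.2 105.2]
0.0175 0.145 [339.3   7.6]
```

View pics/rail3c.png

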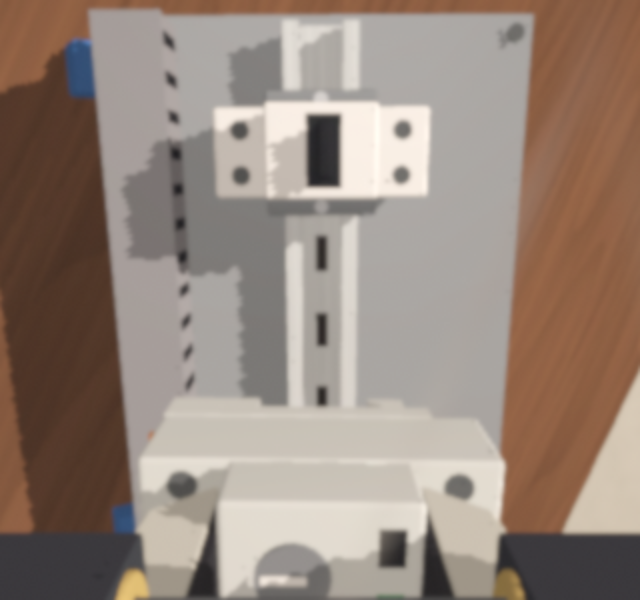

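```bash
cat >> fit.py <<'E'
def edges(name,rows,cl,cu,w=9):
    g=cv2.GaussianBlur(cv2.imread(f"pics/{name}.png",0),(1,5),0).astype(float);out=[]
    for r in rows:
        e=[]
        for c,s in ((cl,1),(cu,-1)):
            d=np.clip(s*np.gradient(g[r])[c-w:c+w+1],3,None)-3;i=np.arange(c-w,c+w+1)
            k=np.argmax(d);q=slice(max(k-3,0),k+4);e.append((d[q]*i[q]).sum()/d[q].sum())
        out.append((r,*e))
    return out
E
python3 - <<'E'
from fit import *
obs=[];
for n,rows,cl,cu in (("rail3",range(15,40,4),302,339),("rail3",range(112,200,6),304,338)):
    E=edges(n,rows,cl,cu,6);print([np.round(e,2).tolist() for e in E][::4])
    for r,a,b in E: obs+=[(load(n),(a,r),-.0175,None),(load(n),(b,r),.0175,None)]
obs+=[(load("rail3"),(321,10.2),None,.145)]
for zw in (.3,2,100):
    v,f=fit(obs,zw=zw);print(np.round(v,4),np.abs(f).max(),f[:-2:2].mean(),f[1:-2:2].mean())
E
```

```text
[[15.0, 300.59, 339.43], [31.0, 300.71, 339.23]]
[[112.0, 302.35, 338.46], [136.0, 302.55, 338.11], [160.0, 302.88, 337.77], [184.0, 303.32, 337.53]]
[ 0.5435  0.2517  0.1031 29.2718] 0.4975360789275102 -0.3104656629187737 0.3288150519087781
[ 0.5427  0.2507  0.1051 29.2717] 1.0372497930354192 -0.19917961250284774 0.2109665420280237
[ 0.5413  0.249   0.1087 29.2714] 0.2883367451782595 0.00048451113122597764 -0.00047163325253752155
```

```bash
cat > hook.py <<'E'
from h import *
O=np.array([.543,.2525,.1035]);RR=rail_R(29.27);ZG=.0523
def pose(th,tx,tz,y=-3.5):
    Q=Ro.from_euler("y",th,degrees=True).as_matrix()
    org=np.array([17.5,y,0])-Q@[tx,0,tz]
    return O+RR@((org/1e3)+Q@[0,0,ZG]),tool_from(RR@Q)
def where():
    "relay pose implied by the tool: theta, and rail point (17.5,0) in relay mm, y"
    p,R,s=tcp();Q=RR.T@np.column_stack([R[:,1],R[:,0],-R[:,2]])
    e=Ro.from_matrix(Q).as_euler("YXZ",degrees=True);org=(RR.T@(p-O)-Q@[0,0,ZG])*1e3
    t=Q.T@(np.array([17.5,org[1],0])-org);f=RR.T@s["contact_force"]
    return "theta %.2f rollyaw %.2f %.2f T(%.2f,%.2f) y %.1f org x %.2f z %.2f"%(*e,t[0],t[2],org[1],org[0],org[2]),"F rail",np.round(f,1),"Q.F",np.round(Q.T@f,1)
E
python3 - <<'E'
from hook import *
print(where())
print(delta(*pose(18,10.2,-30)));print(delta(*pose(18,10.2,0)))
E
```

```text
('theta 0.09 rollyaw -0.10 -0.18 T(17.91,-148.31) y -5.8 org x -0.17 z 148.34', 'F rail', array([-0.7,  0.6, -0.9]), 'Q.F', array([-0.7,  0.6, -0.9]))
(array([0.0026, 0.0335, 0.1192]), array([17.91,  0.07, -0.2 ]))
(array([0.0026, 0.0243, 0.1477]), array([17.91,  0.07, -0.2 ]))
```

>>> move_arm(
  deltas=[
    {"x": 0.0026, "y": 0.0335, "z": 0.05, "wx": 9, "wy": 0, "wz": -0.2, "hand": 0.2},
    {"x": 0.0026, "y": 0.0335, "z": 0.09, "wx": 17.9, "wy": 0, "wz": -0.2, "hand": 0.2},
    {"x": 0.0026, "y": 0.0335, "z": 0.119, "wx": 17.9, "wy": 0, "wz": -0.2, "hand": 0.2},
    {"x": 0.0026, "y": 0.0335, "z": 0.119, "wx": 17.9, "wy": 0, "wz": -0.2, "hand": 0.2},
    {"x": 0.0026, "y": 0.0335, "z": 0.119, "wx": 17.9, "wy": 0, "wz": -0.2, "hand": 0.2},
    {"x": 0.0026, "y": 0.0289, "z": 0.133, "wx": 17.9, "wy": 0, "wz": -0.2, "hand": 0.2},
    {"x": 0.0026, "y": 0.0243, "z": 0.1477, "wx": 17.9, "wy": 0, "wz": -0.2, "hand": 0.2},
    {"x": 0.0026, "y": 0.0243, "z": 0.1477, "wx": 17.9, "wy": 0, "wz": -0.2, "hand": 0.2},
  ],
)

```text
time: 13.5
tool_pos: [0.5385, 0.2474, 0.1598]
tool_rot: [2.934, 0.0, 2.083]
contact_force: [0.4, -0.6, -2.5]
opening: 0.0449
```

>>> move_arm(
  deltas=[
    {"x": 0, "y": 0, "z": 0, "wx": 0, "wy": 0, "wz": 0, "hand": 0.2},
    {"x": 0, "y": 0, "z": 0, "wx": 0, "wy": 0, "wz": 0, "hand": 0.2},
  ],
)

```text
time: 13.75
tool_pos: [0.5396, 0.2478, 0.1619]
tool_rot: [2.931, 0.001, 2.083]
contact_force: [0.3, -0.4, -1.0]
opening: 0.0448
```

Run:
```python
from hook import *
print(where())
for z in (5,7,8,9): print(delta(*pose(18,10.2,z)))
im=viewer.read_camera("side");cv2.imwrite("pics/side4.png",cv2.resize(im[80:200,240:400,::-1],None,fx=4,fy=4,interpolation=2))
```

```text
('theta 17.92 rollyaw -0.06 0.09 T(9.56,-0.52) y -2.5 org x 8.56 z 3.43', 'F rail', array([-0.5, -0.5, -0.9]), 'Q.F', array([-0.2, -0.5, -1. ]))
(array([-0.0011, -0.0006,  0.0055]), array([0.08, 0.06, 0.09]))
(array([-0.0011, -0.0006,  0.0075]), array([0.08, 0.06, 0.09]))
(array([-0.0011, -0.0006,  0.0085]), array([0.08, 0.06, 0.09]))
(array([-0.0011, -0.0006,  0.0095]), array([0.08, 0.06, 0.09]))
```

View pics/side4.png

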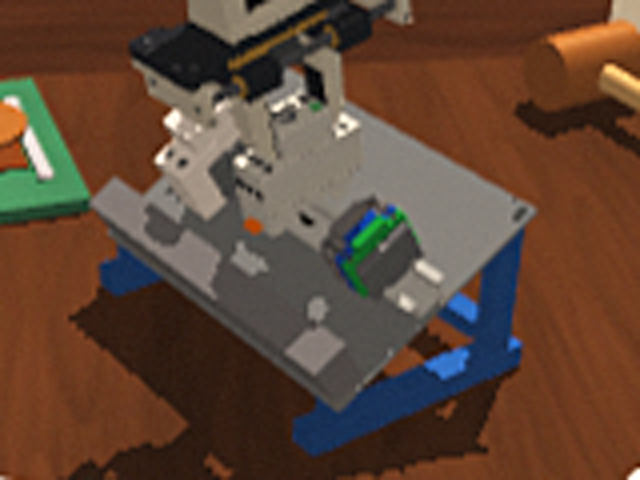

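The side view shows the relay tilted over the free stretch between breaker and terminals, lamp end upslope. I'll descend to contact in small steps.

>>> move_arm(
  deltas=[
    {"x": 0, "y": -0.0006, "z": 0.002, "wx": 0, "wy": 0, "wz": 0, "hand": 0.2},
    {"x": 0, "y": -0.0006, "z": 0.004, "wx": 0, "wy": 0, "wz": 0, "hand": 0.2},
    {"x": 0, "y": -0.0006, "z": 0.006, "wx": 0, "wy": 0, "wz": 0, "hand": 0.2},
    {"x": 0, "y": -0.0006, "z": 0.007, "wx": 0, "wy": 0, "wz": 0, "hand": 0.2},
    {"x": 0, "y": -0.0006, "z": 0.007, "wx": 0, "wy": 0, "wz": 0, "hand": 0.2},
  ],
)

```text
time: 14.42
tool_pos: [0.5401, 0.2482, 0.1543]
tool_rot: [2.932, 0.001, 2.083]
contact_force: [0.5, 0.2, -1.7]
opening: 0.0447
```

```bash
python3 -c "
from hook import *
print(where())"
```

```text
('theta 17.98 rollyaw -0.04 0.09 T(10.61,7.04) y -2.4 org x 5.23 z -3.42', 'F rail', array([-0.4, -0.1, -1.8]), 'Q.F', array([ 0.2, -0.1, -1.8]))
```

>>> move_arm(
  deltas=[
    {"x": 0, "y": 0, "z": 0.0005, "wx": 0, "wy": 0, "wz": 0, "hand": 0.2},
    {"x": 0, "y": 0, "z": 0.001, "wx": 0, "wy": 0, "wz": 0, "hand": 0.2},
    {"x": 0, "y": 0, "z": 0.0015, "wx": 0, "wy": 0, "wz": 0, "hand": 0.2},
    {"x": 0, "y": 0, "z": 0.0015, "wx": 0, "wy": 0, "wz": 0, "hand": 0.2},
  ],
)

```text
time: 14.92
tool_pos: [0.5404, 0.2483, 0.153]
tool_rot: [2.932, 0.001, 2.083]
contact_force: [0.3, -0.1, -1.6]
opening: 0.0443
```

```bash
python3 -c "
from hook import *
print(where())"
```

```text
('theta 17.97 rollyaw -0.04 0.09 T(10.55,8.43) y -2.4 org x 4.87 z -4.77', 'F rail', array([-0.6, -0.2, -1.4]), 'Q.F', array([-0.2, -0.2, -1.6]))
```

>>> move_arm(
  deltas=[
    {"x": 0, "y": 0, "z": 0.0004, "wx": 0, "wy": 0, "wz": 0, "hand": 0.2},
    {"x": 0, "y": 0, "z": 0.0008, "wx": 0, "wy": 0, "wz": 0, "hand": 0.2},
    {"x": 0, "y": 0, "z": 0.001, "wx": 0, "wy": 0, "wz": 0, "hand": 0.2},
    {"x": 0, "y": 0, "z": 0.001, "wx": 0, "wy": 0, "wz": 0, "hand": 0.2},
  ],
)

```text
time: 15.42
tool_pos: [0.5406, 0.2484, 0.1525]
tool_rot: [2.931, 0.001, 2.083]
contact_force: [-3.4, -2.6, 5.6]
opening: 0.0446
```

>>> move_arm(
  deltas=[
    {"x": 0, "y": 0, "z": 0.0004, "wx": 0, "wy": 0, "wz": 0, "hand": 0.2},
    {"x": 0, "y": 0, "z": 0.0008, "wx": 0, "wy": 0, "wz": 0, "hand": 0.2},
    {"x": 0, "y": 0, "z": 0.001, "wx": 0, "wy": 0, "wz": 0, "hand": 0.2},
    {"x": 0, "y": 0, "z": 0.001, "wx": 0, "wy": 0, "wz": 0, "hand": 0.2},
  ],
)

```text
time: 15.92
tool_pos: [0.5407, 0.2484, 0.1524]
tool_rot: [2.931, 0.001, 2.083]
contact_force: [-6.8, -2.4, 12.0]
opening: 0.0445
```

```bash
python3 -c "
from hook import *
print(where())"
```

```text
('theta 17.92 rollyaw -0.07 0.10 T(10.36,8.99) y -2.5 org x 4.87 z -5.37', 'F rail', array([-0.1,  1.2, 13.9]), 'Q.F', array([-4.4,  1.2, 13.2]))
```

>>> move_arm(
  deltas=[
    {"x": 0, "y": 0, "z": -0.0018, "wx": 0, "wy": 0, "wz": 0, "hand": 0.2},
    {"x": 0, "y": 0, "z": -0.0018, "wx": 0, "wy": 0, "wz": 0, "hand": 0.2},
    {"x": 0, "y": -0.0015, "z": -0.0018, "wx": 0, "wy": 0, "wz": 0, "hand": 0.2},
    {"x": 0, "y": -0.003, "z": -0.0018, "wx": 0, "wy": 0, "wz": 0, "hand": 0.2},
    {"x": 0, "y": -0.004, "z": -0.0018, "wx": 0, "wy": 0, "wz": 0, "hand": 0.2},
    {"x": 0, "y": -0.005, "z": -0.0018, "wx": 0, "wy": 0, "wz": 0, "hand": 0.2},
    {"x": 0, "y": -0.005, "z": -0.0018, "wx": 0, "wy": 0, "wz": 0, "hand": 0.2},
  ],
)

```text
time: 16.8
tool_pos: [0.536, 0.2459, 0.1516]
tool_rot: [2.932, 0.001, 2.083]
contact_force: [-0.4, -0.3, -0.9]
opening: 0.0445
```

```bash
python3 -c "
from hook import *
print(where())"
```

```text
('theta 17.99 rollyaw -0.04 0.08 T(15.74,8.67) y -2.4 org x -0.15 z -3.39', 'F rail', array([-0.9, -0.1, -0.6]), 'Q.F', array([-0.7, -0.1, -0.8]))
```

>>> move_arm(
  deltas=[
    {"x": 0, "y": -0.0007, "z": 0, "wx": 0, "wy": 0, "wz": 0, "hand": 0.2},
    {"x": 0, "y": -0.0014, "z": 0, "wx": 0, "wy": 0, "wz": 0, "hand": 0.2},
    {"x": 0, "y": -0.002, "z": 0, "wx": 0, "wy": 0, "wz": 0, "hand": 0.2},
    {"x": 0, "y": -0.002, "z": 0, "wx": 0, "wy": 0, "wz": 0, "hand": 0.2},
  ],
)

```text
time: 17.3
tool_pos: [0.5351, 0.2452, 0.1516]
tool_rot: [2.93, 0.001, 2.083]
contact_force: [4.0, 2.8, -2.0]
opening: 0.0449
```

```bash
python3 -c "
from hook import *
print(where())"
```

```text
('theta 17.88 rollyaw -0.06 0.09 T(16.77,8.43) y -2.5 org x -1.05 z -2.88', 'F rail', array([ 3.2,  0.5, -4.2]), 'Q.F', array([ 4.4,  0.5, -3. ]))
```

>>> move_arm(
  deltas=[
    {"x": 0, "y": -0.0007, "z": 0, "wx": 0, "wy": 0, "wz": 0, "hand": 0.2},
    {"x": 0, "y": -0.0014, "z": 0, "wx": 0, "wy": 0, "wz": 0, "hand": 0.2},
    {"x": 0, "y": -0.0014, "z": 0, "wx": 0, "wy": 0, "wz": 0, "hand": 0.2},
  ],
)

```text
time: 17.68
tool_pos: [0.5348, 0.245, 0.1518]
tool_rot: [2.927, 0.002, 2.083]
contact_force: [7.2, 3.5, -3.8]
opening: 0.0446
```

```bash
python3 -c "
from hook import *
print(where())"
```

```text
('theta 17.73 rollyaw -0.07 0.08 T(16.94,8.12) y -2.6 org x -1.11 z -2.57', 'F rail', array([ 5. , -0.4, -7.3]), 'Q.F', array([ 7. , -0.4, -5.4]))
```

```bash
sed -i 's/^def pose/O=O-RR[:,2]*.0013\ndef pose/' hook.py
cat >> hook.py <<'E'
def rel(a,b):
    (p,R),(q,S)=pose(*a),pose(*b);return np.round(R.T@(q-p),4).tolist(),np.round(Ro.from_matrix(R.T@S).as_rotvec(degrees=True),2).tolist()
E
python3 - <<'E'
from hook import *
print(where());A=(17.99,19.54,7.43)
for b in [(18,17.5,7.4),(16,17.5,7.4),(14,17.6,7.5),(12,17.8,7.6),(10,18,7.7),(8,18.1,7.8)]: print(b,rel(A,b))
E
```

```text
('theta 17.73 rollyaw -0.07 0.08 T(17.34,6.88) y -2.6 org x -1.11 z -1.27', 'F rail', array([ 5. , -0.4, -7.3]), 'Q.F', array([ 7. , -0.4, -5.4]))
(18, 17.5, 7.4) ([0.0, 0.002, -0.0], [0.01, -0.0, -0.0])
(16, 17.5, 7.4) ([-0.0, 0.0005, 0.0006], [-1.99, -0.0, -0.0])
(14, 17.6, 7.5) ([0.0, -0.0011, 0.0014], [-3.99, -0.0, -0.0])
(12, 17.8, 7.6) ([0.0, -0.0028, 0.0023], [-5.99, 0.0, -0.0])
(10, 18, 7.7) ([-0.0, -0.0045, 0.0032], [-7.99, -0.0, -0.0])
(8, 18.1, 7.8) ([-0.0, -0.006, 0.0042], [-9.99, -0.0, -0.0])
```

>>> move_arm(
  deltas=[
    {"x": 0, "y": 0.002, "z": 0, "wx": 0, "wy": 0, "wz": 0, "hand": 0.2},
    {"x": 0, "y": 0.0005, "z": 0.0006, "wx": -2, "wy": 0, "wz": 0, "hand": 0.2},
    {"x": 0, "y": -0.0011, "z": 0.0014, "wx": -4, "wy": 0, "wz": 0, "hand": 0.2},
    {"x": 0, "y": -0.0028, "z": 0.0023, "wx": -6, "wy": 0, "wz": 0, "hand": 0.2},
    {"x": 0, "y": -0.0045, "z": 0.0032, "wx": -8, "wy": 0, "wz": 0, "hand": 0.2},
    {"x": 0, "y": -0.0045, "z": 0.0032, "wx": -8, "wy": 0, "wz": 0, "hand": 0.2},
    {"x": 0, "y": -0.0045, "z": 0.0032, "wx": -8, "wy": 0, "wz": 0, "hand": 0.2},
  ],
  grip_force=58,
)

```text
time: 18.55
tool_pos: [0.5303, 0.2425, 0.1473]
tool_rot: [2.791, 0.001, 2.083]
contact_force: [2.7, 1.3, -0.3]
opening: 0.0445
```

Run:
```python
from hook import *
print(where(),tcp()[2]['torque']);A=(10,18,7.7)
for b in [(8,18.1,7.9),(6,18.2,8.1),(4,18.3,8.3),(2,18.4,8.5),(0,18.5,8.7),(-1,18.5,9.5)]: print(b,rel(A,b))
```

```text
('theta 9.94 rollyaw -0.04 0.09 T(17.43,7.46) y -2.5 org x -0.96 z -4.34', 'F rail', array([ 2.4, -0.2, -1.7]), 'Q.F', array([ 2.7, -0.2, -1.3])) [ 0.18472096 -0.4029386   0.03836655]
(8, 18.1, 7.9) ([0.0, -0.0016, 0.0009], [-2.0, -0.0, 0.0])
(6, 18.2, 8.1) ([0.0, -0.0032, 0.0018], [-4.0, -0.0, -0.0])
(4, 18.3, 8.3) ([0.0, -0.0048, 0.0028], [-6.0, -0.0, -0.0])
(2, 18.4, 8.5) ([0.0, -0.0063, 0.0038], [-8.0, 0.0, -0.0])
(0, 18.5, 8.7) ([0.0, -0.0078, 0.0049], [-10.0, -0.0, -0.0])
(-1, 18.5, 9.5) ([0.0, -0.0083, 0.0061], [-11.0, -0.0, 0.0])
```

>>> move_arm(
  deltas=[
    {"x": 0, "y": -0.0016, "z": 0.0009, "wx": -2, "wy": 0, "wz": 0, "hand": 0.2},
    {"x": 0, "y": -0.0032, "z": 0.0018, "wx": -4, "wy": 0, "wz": 0, "hand": 0.2},
    {"x": 0, "y": -0.0048, "z": 0.0028, "wx": -6, "wy": 0, "wz": 0, "hand": 0.2},
    {"x": 0, "y": -0.0048, "z": 0.0028, "wx": -6, "wy": 0, "wz": 0, "hand": 0.2},
    {"x": 0, "y": -0.0048, "z": 0.0028, "wx": -6, "wy": 0, "wz": 0, "hand": 0.2},
  ],
)

```text
time: 19.18
tool_pos: [0.5271, 0.2407, 0.1436]
tool_rot: [2.687, 0.001, 2.083]
contact_force: [-3.2, -1.4, 7.4]
opening: 0.0448
```

Run:
```python
from hook import *
print(where(),tcp()[2]['torque'],tcp()[2]['opening']);A=(4,18.3,8.3)
for b in [(2,18.4,8.5),(0,18.5,8.8),(-1,18.5,9.3),(-2,18.5,9.8)]: print(b,rel(A,b))
```

```text
('theta 3.94 rollyaw -0.03 0.13 T(17.60,7.58) y -2.5 org x -0.58 z -6.36', 'F rail', array([0.7, 0.3, 8.1]), 'Q.F', array([0.1, 0.3, 8.1])) [-0.06237562 -0.09541976  0.058721  ] 0.044848949228399985
(2, 18.4, 8.5) ([-0.0, -0.0016, 0.0009], [-2.0, 0.0, 0.0])
(0, 18.5, 8.8) ([-0.0, -0.0032, 0.0019], [-4.0, 0.0, 0.0])
(-1, 18.5, 9.3) ([-0.0, -0.0039, 0.0028], [-5.0, 0.0, 0.0])
(-2, 18.5, 9.8) ([0.0, -0.0045, 0.0037], [-6.0, -0.0, 0.0])
```

Foot contact is building (8 N), so I'll continue rocking down.

>>> move_arm(
  deltas=[
    {"x": 0, "y": -0.0016, "z": 0.0009, "wx": -2, "wy": 0, "wz": 0, "hand": 0.2},
    {"x": 0, "y": -0.0032, "z": 0.0019, "wx": -4, "wy": 0, "wz": 0, "hand": 0.2},
    {"x": 0, "y": -0.0032, "z": 0.0019, "wx": -4, "wy": 0, "wz": 0, "hand": 0.2},
    {"x": 0, "y": -0.0032, "z": 0.0019, "wx": -4, "wy": 0, "wz": 0, "hand": 0.2},
  ],
)

```text
time: 19.68
tool_pos: [0.5255, 0.2399, 0.1414]
tool_rot: [2.615, 0.002, 2.084]
contact_force: [-6.7, -4.4, 15.2]
opening: 0.0444
```

Run:
```python
from hook import *
print(where(),tcp()[2]['torque'],tcp()[2]['opening']);A=(0,18.5,8.8)
for b in [(-1,18.5,9.3),(-2,18.5,9.8),(0,18.1,8.1)]: print(b,rel(A,b))
```

```text
('theta -0.15 rollyaw -0.02 0.14 T(17.04,7.45) y -2.5 org x 0.48 z -7.50', 'F rail', array([ 0.7, -0.6, 17.2]), 'Q.F', array([ 0.7, -0.6, 17.1])) [-0.2427323   0.22889214 -0.00106441] 0.04436786952150842
(-1, 18.5, 9.3) ([-0.0, -0.0007, 0.0008], [-1.0, -0.0, 0.0])
(-2, 18.5, 9.8) ([0.0, -0.0015, 0.0017], [-2.0, -0.0, 0.0])
(0, 18.1, 8.1) ([0.0, 0.0004, -0.0007], [0.0, 0.0, 0.0])
```

>>> move_arm(
  deltas=[
    {"x": 0, "y": -0.0007, "z": 0.0008, "wx": -1, "wy": 0, "wz": 0, "hand": 0.2},
    {"x": 0, "y": -0.0015, "z": 0.0017, "wx": -2, "wy": 0, "wz": 0, "hand": 0.2},
    {"x": 0, "y": -0.0015, "z": 0.0017, "wx": -2, "wy": 0, "wz": 0, "hand": 0.2},
    {"x": 0, "y": -0.0015, "z": 0.0017, "wx": -2, "wy": 0, "wz": 0, "hand": 0.2},
  ],
)

```text
time: 20.18
tool_pos: [0.5245, 0.2394, 0.1408]
tool_rot: [2.579, 0.002, 2.084]
contact_force: [-22.1, -14.7, 37.7]
opening: 0.0445
```

Run:
```python
from hook import *
print(where(),tcp()[2]['torque'],RR.T@tcp()[2]['torque'],tcp()[2]['opening'])
```

```text
('theta -2.25 rollyaw -0.01 0.17 T(16.57,6.73) y -2.3 org x 1.21 z -7.37', 'F rail', array([-4. , -2. , 45.9]), 'Q.F', array([-2.2, -2. , 46. ])) [-1.0073845   1.29164113 -0.17021711] [-0.29923372  1.6192676  -0.02378712] 0.04453590374020902
```

Run:
```python
from hook import *
A=(-2,18.5,9.8)
for b in [(0,18,8),(1,18,7)]: print(b,rel(A,b))
```

```text
(0, 18, 8) ([-0.0, 0.0021, -0.0024], [2.0, 0.0, -0.0])
(1, 18, 7) ([0.0, 0.0029, -0.0037], [3.0, 0.0, -0.0])
```

>>> move_arm(
  deltas=[
    {"x": 0, "y": 0.001, "z": -0.0012, "wx": 1, "wy": 0, "wz": 0, "hand": 0.2},
    {"x": 0, "y": 0.0021, "z": -0.0024, "wx": 2, "wy": 0, "wz": 0, "hand": 0.2},
    {"x": 0, "y": 0.0021, "z": -0.0024, "wx": 2, "wy": 0, "wz": 0, "hand": 0.2},
    {"x": 0, "y": 0.0021, "z": -0.0024, "wx": 2, "wy": 0, "wz": 0, "hand": 0.2},
  ],
)

```text
time: 20.68
tool_pos: [0.5255, 0.2398, 0.1412]
tool_rot: [2.616, 0.001, 2.083]
contact_force: [-2.1, -2.4, 7.7]
opening: 0.0444
```

Run:
```python
from hook import *
print(where(),RR.T@tcp()[2]['torque'],tcp()[2]['opening'])
```

```text
('theta -0.10 rollyaw -0.02 0.12 T(17.20,7.55) y -2.5 org x 0.32 z -7.58', 'F rail', array([ 1.2, -1.1,  8.1]), 'Q.F', array([ 1.2, -1.1,  8.1])) [-0.14402641 -0.079606    0.02189201] 0.0444152969737326
```

>>> move_arm(
  deltas=[
    {"x": 0, "y": 0.0004, "z": -0.0006, "wx": 0.8, "wy": 0, "wz": 0, "hand": 0.2},
    {"x": 0, "y": 0.0008, "z": -0.0013, "wx": 1.5, "wy": 0, "wz": 0, "hand": 0.2},
    {"x": 0, "y": 0.0008, "z": -0.0013, "wx": 1.5, "wy": 0, "wz": 0, "hand": 0.2},
  ],
)

```text
time: 21.05
tool_pos: [0.526, 0.2401, 0.1423]
tool_rot: [2.642, 0.001, 2.083]
contact_force: [3.6, 1.9, 0.4]
opening: 0.0443
```

Run:
```python
from hook import *
print(where(),RR.T@tcp()[2]['torque'],tcp()[2]['opening'])
```

```text
('theta 1.40 rollyaw -0.03 0.12 T(17.29,7.31) y -2.5 org x 0.03 z -6.89', 'F rail', array([ 3.7, -0.2, -1.7]), 'Q.F', array([ 3.8, -0.2, -1.6])) [-0.05240088 -0.69398272  0.08268146] 0.044338976788724185
```

>>> move_arm(
  deltas=[
    {"x": 0, "y": 0.0006, "z": -0.0006, "wx": 0.8, "wy": 0, "wz": 0, "hand": 0.2},
    {"x": 0, "y": 0.0012, "z": -0.0012, "wx": 1.6, "wy": 0, "wz": 0, "hand": 0.2},
    {"x": 0, "y": 0.0012, "z": -0.0012, "wx": 1.6, "wy": 0, "wz": 0, "hand": 0.2},
  ],
)

```text
time: 21.42
tool_pos: [0.5268, 0.2405, 0.1431]
tool_rot: [2.671, 0.001, 2.083]
contact_force: [10.9, 6.1, -10.7]
opening: 0.0446
```

Run:
```python
from hook import *
print(where(),RR.T@tcp()[2]['torque'],tcp()[2]['opening'])
```

```text
('theta 3.01 rollyaw -0.04 0.09 T(17.40,7.54) y -2.6 org x -0.27 z -6.61', 'F rail', array([  5.5,  -0. , -15.5]), 'Q.F', array([  6.3,  -0. , -15.2])) [ 0.00895064 -1.66094866  0.13038539] 0.044614247739109006
```

The latch resists a 15 N, 1.7 N·m pull-back, so the foot has snapped. I'll return to neutral, press once, release and retract.

>>> move_arm(
  deltas=[
    {"x": 0, "y": -0.001, "z": 0.0013, "wx": -1.6, "wy": 0, "wz": 0, "hand": 0.2},
    {"x": 0, "y": -0.002, "z": 0.0035, "wx": -3.1, "wy": 0, "wz": 0, "hand": 0.2},
    {"x": 0, "y": -0.002, "z": 0.0035, "wx": -3.1, "wy": 0, "wz": 0, "hand": 0.2},
    {"x": 0, "y": -0.002, "z": 0.0022, "wx": -3.1, "wy": 0, "wz": 0, "hand": 0.2},
    {"x": 0, "y": -0.002, "z": 0.0022, "wx": -3.1, "wy": 0, "wz": 0, "hand": 0.2},
    {"x": 0, "y": -0.002, "z": 0.002, "wx": -3.1, "wy": 0, "wz": 0, "hand": 0.6},
    {"x": 0, "y": -0.002, "z": 0.002, "wx": -3.1, "wy": 0, "wz": 0, "hand": 0.7},
    {"x": 0, "y": -0.002, "z": 0.002, "wx": -3.1, "wy": 0, "wz": 0, "hand": 0.7},
  ],
)

```text
time: 22.42
tool_pos: [0.5242, 0.2395, 0.1402]
tool_rot: [2.619, 0.0, 2.083]
contact_force: [0.8, -0.2, 1.3]
opening: 0.0638
```

>>> move_arm(
  deltas=[
    {"x": 0, "y": 0, "z": 0, "wx": 0, "wy": 0, "wz": 0, "hand": 0.7},
    {"x": 0, "y": 0, "z": -0.03, "wx": 0, "wy": 0, "wz": 0, "hand": 0.7},
    {"x": 0, "y": 0, "z": -0.07, "wx": 0, "wy": 0, "wz": 0, "hand": 0.7},
    {"x": 0, "y": 0, "z": -0.13, "wx": 0, "wy": 0, "wz": 0, "hand": 0.7},
    {"x": 0, "y": 0, "z": -0.15, "wx": 0, "wy": 0, "wz": 0, "hand": 0.9},
    {"x": 0, "y": 0, "z": -0.15, "wx": 0, "wy": 0, "wz": 0, "hand": 0.9},
    {"x": 0, "y": 0, "z": -0.15, "wx": 0, "wy": 0, "wz": 0, "hand": 0.9},
  ],
)

```text
time: 23.3
tool_pos: [0.4592, 0.2029, 0.2697]
tool_rot: [2.619, 0.001, 2.083]
contact_force: [-0.1, 0.3, 0.2]
opening: 0.0822
```

Run:
```python
from hook import *
print(where(),tcp()[2]['opening'],tcp()[2]['time'])
snap("fin");s=viewer.read_camera("side")[:,:,::-1];c=viewer.read_camera("scene")[:,:,::-1]
w=cv2.imread("pics/fin.png")
a=cv2.resize(w[40:260,200:440],(480,440),interpolation=2);b=cv2.resize(s[80:190,250:390],(320,250),interpolation=2);d=cv2.resize(c[:,:],(320,190))
cv2.imwrite("pics/fin_c.png",np.hstack([a,np.vstack([b,d])]))
```

```text
('theta 0.06 rollyaw 0.01 0.08 T(18.91,-141.57) y -2.3 org x -1.27 z 141.59', 'F rail', array([0.1, 0.3, 0.1]), 'Q.F', array([0.1, 0.3, 0.1])) 0.0822285645145703 23.3
```

View pics/fin_c.png

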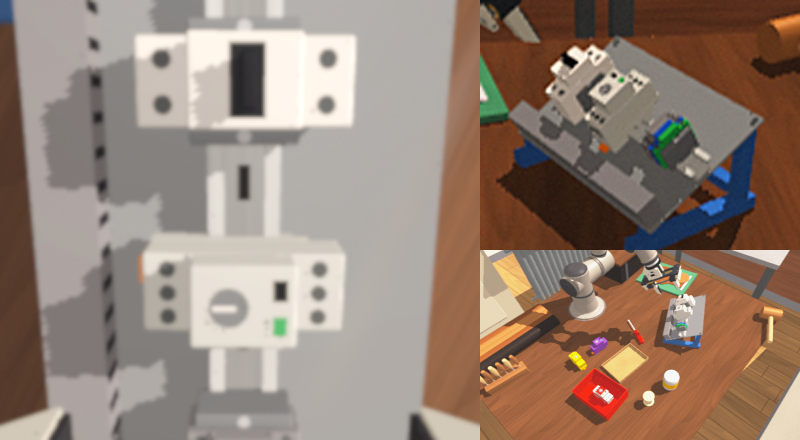

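The final view shows the relay flat on the rail: nose, body and rail centrelines coincide at crop col ≈244, lamp end upslope, orange foot at the lower end. The failed relay is in the scrap box, the other items look undisturbed, and the gripper is clear. I'm handing in.

```bash
python3 -c "
from cell import robot
print(robot.hand_in())"
```

```text
the job is handed in; nothing more can be done
None
```

I put the failed relay in the red scrap box, fitted the good relay on the free stretch of rail and let go of it. I handed the job in at about 23.5 s, and it reported no verdict.

**Good relay, last checks**
- **Latch:** before letting go I pulled the lower end back. It held against about 15 N and 1.7 N·m, and the upward push from the foot had gone, so I took it as snapped in.
- **Position:** the last pictures show it flat to within about 1 degree and centred on the rail, lamp end upslope. It sits between the breaker and the terminals at about y = -2.5 mm.
- **Not measured:** the final depth and the foot's travel come from the forces and the tool pose, not from a direct measurement.

**Other checks:** the failed relay stands upright in the box, the other things look undisturbed, and the gripper is about 0.14 m clear and touching nothing.

**What went wrong or disagreed**
- My first arm move was refused because some keys were missing from its rows.
- A wrong rotation order put my first look at the rail slightly off its intended pose.
- I lifted before the fingers had closed on the failed relay. A new measurement showed it had not moved, and I gripped it again.
- By touch the rail was about 1.3 mm deeper than the cameras said, so I used the touch value.
- Pressing home peaked at about 46 N at the wrist. That is under the 120 N wrist limit, and the push went through the fingers holding the relay, not the gripper's body.

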